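# Back off a work lamp's knurled lens ring two turns

### The arm

A 6-joint arm with a two-finger parallel gripper is mounted at the origin on the work surface. World frame = base frame: x ahead of the robot, y to its left, z up, the work surface at z = 0. Lengths are in m, angles in rad, forces in N, time in s.
With the tool pointing down it reaches from about 0.325 to 0.85 m from the base axis. Payload 15.5 kg.
Tool frame: the origin (TCP) lies where the fingers leave the gripper's body, on its centre line; the fingertips stand 78 mm ahead of it and the grasp point (between the pads) lies 60 mm ahead of it; z points along the fingers, x is the direction in which the jaws open and shut, and the axes are right-handed (so a half turn about z gives the same grasp; the last joint's range is limited). The gripper opens to 91 mm and grips with 3 to 60 N. Pads are 32 mm wide; open, the fingers measure 118 mm over their backs; the gripper's body (76 mm by 178 mm) begins 60 mm behind the grasp point.
Start: joints at [-1.196, 0.494, 1.345, -0, 1.302, -0.096], TCP at [0.283, -0.557, 0.292] pointing down, gripper open.
Joint ranges: [-2.91, 2.91], [-0.82, 2.16], [0.22, 2.67], [-1.22, 4.37], [0.12, 2.79], [-3.08, 3.08]. Speed limits (rad/s): [1.89, 1.89, 2.57, 3.01, 3.01, 3.01].

### API

Orientations are given as a unit quaternion [x, y, z, w].
In Python, from bench import env gives the robot as it stands. The module is installed in compiled form; this text tells all that it offers.
- The arm moves only by the shell command python3 -m jog 'ROWS' [FORCE]. ROWS is JSON, one flat list of numbers, 5 for each row, row after row: the shift along the tool's x, y, z in m, then the turn about the tool's z in degrees, then the closure, from -1 (fully open) to 1 (shut). In form: [x, y, z, yaw, fingers, x, y, z, yaw, fingers, ...]. A call has 1 to 20 rows; each row is the pose to reach, as a shift and turn from the pose commanded when the call began, along the tool's axes at that moment; what a row does not reach only later rows make up. A row lasts 1/8 s, in which the tool goes at most 62.5 mm and 10.7 degrees, less where a joint would pass 70% of its speed; a pose out of reach is approached as far as the arm can. A call with a gripper value outside its range is refused whole. The fingers move at their own pace and stop on an object; FORCE is the grip in N (left out, the last holds). Time passes only in rows, so rows that repeat a pose let the fingers close. It gives the time, the measured TCP pose, the force and the opening at its end, in the units of the state.
- env.get_state(): the state, without advancing time (a new reading comes with each control period).
- env.capture(name): name is "scene" or "top" or "wrist"; returns (picture, depth): 420x560x3 uint8, red, green, blue; 420x560 float32, m along the optical axis (not along the pixel's ray), 0 where there is no reading.
- env.get_calibration(name): a dict with "fx", "fy", "cx", "cy" (pixels), "xyz" and "orientation" of the camera in the world. Camera axes: x right, y down, z forward; pixel columns grow to the right and rows downward; lengths in m; the calibration is good to about 2 mm. A picture is of the moment at which its call begins: read the wrist's pose just before it. get_calibration takes no time and is no camera call; for the wrist camera it gives the pose at the moment of the call.
- env.sign_off(): hands the job in, once; it reports no verdict.
Trained networks look in the newest picture that a camera, given by its name, has taken for a name from the list of things; names that differ only in an ending like _2 or _b are one class to them, and where a whole thing is asked for, a point or a joint stands for the part that bears it (a point fixed in the world has none). Each returns a list of dicts, best first, with "score" (0 to 1); they miss things now and then, are a little off and sometimes report something else, mostly with a low value. They report only what shows in the picture. A call takes as long as a camera call.
- env.look_for(camera, name): "rect" ([centre column, centre row, width, height] in pixels, round what is visible of it).
- env.place_of(camera, name): "pixel" ([column, row] in pixels: a listed point, or the origin of a listed thing).
The state is a dict: "clock": time; "qpos": joint angles; "dq": joint speeds; "joint_efforts": joint torques, N m; "position": TCP position; "tcp_rot": TCP orientation; "wrist_force": force on the tool from outside, world axes, zero at the start; "ft_torque": the same for the moment, N m; "opening": finger opening in m.
Only numpy, scipy, OpenCV 4.12 (cv2) and the standard library are available. Lean on these libraries where they do the work, as an engineer would, in place of code of your own. Each camera call takes 0.05 s, during which the arm holds its last target.

### The job

The lens ring of the work lamp clamped in the vice was tight when its slot stood at the white index line, and it has since been eased a little, by less than half a turn. With a fingertip on its knurled rim, keep unscrewing it (anticlockwise from above) until it is two full turns out from tight, with the slot at the index line again, and leave it there: it must stay on its thread, at no time more than two and a half turns out. Keep off the glass; nothing needs picking up, so leave the pliers, file and jar where they lie.

Things in the scene. Friction and masses are not known exactly. Their poses are not given: they have to be found in the camera images.
- lamp: black stadium-shaped work lamp, lens up, clamped in a low grey vice that is fixed to the bench. Origin: on the bench surface under the ring's axis, which is vertical; x points along the lamp from the ring to its tail, z up. Lamp 239 mm long (x from -62 to 177 mm), 124 mm wide; its flat top lies 86 mm above the bench, and nothing on it but the lens and ring rises more than 4 mm higher. Vice: jaws up to 66 mm high, from y -150 to 110 mm, its cross handle out to y -180 mm
- retaining_ring (a joint): turn of the lens ring in rad: 0 is screwed tight, with the ring's slot at the index line; it grows as the ring is unscrewed, anticlockwise seen from above, and goes on past 6.28 at each full turn; the start lies between 0.2 and 2.5. The thread has a steady friction of about 0.06 N m, so the ring stays where it is left; it climbs 1.5 mm a turn. The thread ends at 18 rad
- ring_top (a point): centre of the lens ring's top face, on its axis; 106 mm above the bench when tight, rising as it unscrews; turns with the ring, x pointing to the slot. The ring is bare aluminium, 100 mm across over its 36 straight knurl ribs (each about 2.5 mm proud), 72 mm inside, 14 mm high; there is a gap of 6 mm or more between its underside and the lamp's top. The slot is a dark radial bar 8 mm wide across the top face
- index_mark (a point): ring end of the white index line (14 mm by 5 mm, pointing at the ring's axis) on the lamp's flat top, 54.5 mm from the axis towards the tail, 86 mm above the bench
- lens_glass: the lamp's round glass, 72 mm across, inside the ring; origin in the middle of its underside, its top face 4.5 mm below the ring's top when the ring is tight; not to be touched
- pliers: loose pliers lying flat, 180 mm long, about 60 mm wide, 17 mm high, dark red handles; origin at mid length on the bench, x towards the jaws
- file: loose flat file lying on the bench, 230 mm long with its wooden handle, 22 mm high; origin near mid length, x towards the blade's end
- screw_jar: loose closed glass jar, 54 mm across, 62 mm high; origin at the centre of its underside

How it is judged:
On the way:
1. a finger is turning the ring and has it one full turn out (value of joint retaining_ring above 6.2 rad and contact force between the fingers and lamp above 0.2 N), for 0.03 s.
At the end, for the whole second after the job is handed in: the lens ring stands still, two full turns out from tight, its slot within 0.35 rad (20 degrees) of the index line (value of joint retaining_ring between 12.216 and 12.916 rad and velocity of joint retaining_ring between -0.05 and 0.05 rad/s); the robot touches nothing.
It fails at once if the ring is unscrewed more than two and a half turns, close to the end of its thread (value of joint retaining_ring above 15.9 rad).
It fails at once if the robot touches the glass (contact force between any of the arm, the fingers and lens_glass above 0.5 N).
It fails at once if the pliers, the file or the jar are shifted or lifted by more than 30 mm (distance of any of pliers, file, screw_jar from where it was at the start of the episode above 0.03 m).
It also fails if it takes over 64 s, if anything falls off the work surface, if the arm or the gripper's body presses on something with over 40 N, if the wrist force passes 120 N, or if a joint passes its speed limit or range.

## Working session

There is one attempt and no reset: what is moved stays moved. The work goes in short steps, Python scripts to look and compute and a shell command to move; the robot and the scene stay as the last step left them, time stands still between calls to the robot, and variables do not carry over. Pictures are saved under pics/ and viewed, and the job is handed in when it is done.

```bash
mkdir -p pics
cat > h.py <<'E'
from bench import env
import numpy as np, cv2
from scipy.spatial.transform import Rotation as R
def shot(n,f):
    p,d=env.capture(n); cv2.imwrite('pics/'+f,p[:,:,::-1]); return p,d
def w(cal,u,v,z=None,d=None):
    ray=np.array([(u-cal['cx'])/cal['fx'],(v-cal['cy'])/cal['fy'],1.]); r=R.from_quat(cal['orientation']).apply(ray); o=np.array(cal['xyz'])
    return o+r*(d if d is not None else (z-o[2])/r[2])
E
python3 - <<'E'
from h import *
print(env.get_state())
for n in('top','scene'):
    p,d=shot(n,n+'1.png'); c=env.get_calibration(n); print(n,c)
    for t,z in (('ring_top',.106),('index_mark',.086),('lamp',0),('pliers',0),('file',0),('screw_jar',0)):
        for r in env.place_of(n,t)[:2]: print(t,r,w(c,*r['pixel'],z=z).round(4))
E
```

```text
{'clock': 0.0, 'qpos': array([-1.19653119e+00,  4.94186675e-01,  1.34612130e+00, -3.43600335e-05,
        1.30249447e+00, -9.55158173e-02]), 'dq': array([ 0.00141966, -0.00111126, -0.00117225,  0.00012205,  0.00104527,
        0.00090553]), 'joint_efforts': array([ 9.59542704e-04, -8.78816915e+01, -3.81852329e+01,  7.05486629e-02,
        5.34023833e-02, -9.62447120e-05]), 'position': array([ 0.28281485, -0.55703733,  0.29163937]), 'tcp_rot': array([ 8.52261281e-01, -5.23115993e-01, -4.92970269e-04, -3.50931749e-04]), 'wrist_force': array([-0.81872658,  0.02034168,  0.08748392]), 'ft_torque': array([-0.00840096, -0.02293288, -0.00693642]), 'opening': 0.09107938085744723}
top {'fx': 481.4736445441528, 'fy': 481.4736445441528, 'cx': 280.16006977488735, 'cy': 215.76087069666008, 'xyz': array([0.44307093, 0.04319003, 1.12624511]), 'orientation': array([-0.69506222,  0.7150615 , -0.04298192,  0.06105832])}
ring_top {'pixel': [329.1, 222.3], 'score': 0.89} [ 0.5775 -0.0366  0.106 ]
index_mark {'pixel': [298.1, 211.7], 'score': 0.94} [0.6056 0.0284 0.086 ]
lamp {'pixel': [321.6, 223.5], 'sc
[... 308 characters left out ...]
 'cx': 280.50354836623507, 'cy': 206.57239615895412, 'xyz': array([1.09240875, 0.13887234, 0.71238165]), 'orientation': array([ 0.63711848,  0.69867499, -0.24699604, -0.21195816])}
ring_top {'pixel': [226.4, 191.2], 'score': 0.83} [ 0.5927 -0.0303  0.106 ]
index_mark {'pixel': [253.5, 209.3], 'score': 0.69} [0.6182 0.0265 0.086 ]
index_mark {'pixel': [227.3, 189.4], 'score': 0.49} [ 0.5713 -0.0349  0.086 ]
lamp {'pixel': [236.4, 215.2], 'score': 0.82} [ 0.5728 -0.0247  0.    ]
pliers {'pixel': [328.1, 270.1], 'score': 0.9} [0.6934 0.1823 0.    ]
file {'pixel': [150.4, 238.0], 'score': 0.87} [ 0.649  -0.1993  0.    ]
screw_jar {'pixel': [198.9, 185.2], 'score': 0.85} [ 0.4924 -0.1286  0.    ]
```

View pics/top1.png

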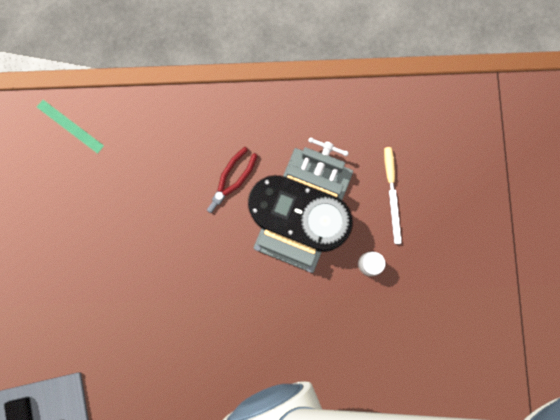

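View pics/scene1.png

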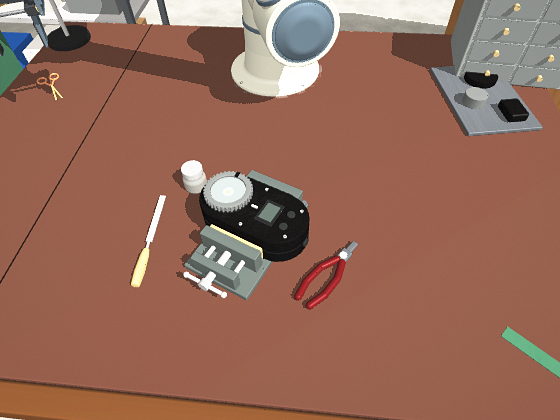

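The top view shows the ring at about (325,220), the white index line at (299,211), the jar at (372,264) and the file at (394,200). The slot seems to be near (320,239). Next I'll warp the picture to a metric view of the ring plane.

```bash
cat >> h.py <<'E'
def rect(p,c,cx,cy,z,half=.09,s=600):
    # metric view: up=+x, left=+y
    g=np.linspace(half,-half,s); X=cx+g[:,None]*np.ones((1,s)); Y=cy+np.ones((s,1))*g[None,:]
    P=np.stack([X,Y,np.full_like(X,z)],-1)-np.array(c['xyz'])
    q=R.from_quat(c['orientation']).inv().apply(P.reshape(-1,3)).reshape(s,s,3)
    mx=(q[...,0]/q[...,2]*c['fx']+c['cx']).astype('f4'); my=(q[...,1]/q[...,2]*c['fy']+c['cy']).astype('f4')
    return cv2.remap(p,mx,my,cv2.INTER_CUBIC)
E
python3 - <<'E'
from h import *
for n in('top','scene'):
    p=cv2.imread(f'pics/{n}1.png'); c=env.get_calibration(n)
    im=rect(p,c,.58,-.03,.107)
    cv2.imwrite(f'pics/{n}_r.png',im)
p,d=env.capture('top');c=env.get_calibration('top')
v,u=np.mgrid[190:255,290:360]; pts=np.array([w(c,a,b,d=d[b,a]) for a,b in zip(u.ravel(),v.ravel())])
m=(pts[:,2]>.099)&(pts[:,2]<.125); q=pts[m]; print(len(q),np.median(q[:,2]),q.min(0),q.max(0),(q.min(0)+q.max(0))/2)
(a,b),r=cv2.minEnclosingCircle((q[:,:2]).astype('f4')); print(a,b,r)
E
```

```text
1617 0.10485016900135258 [ 0.53374289 -0.07717693  0.09903293] [0.63304944 0.0211282  0.1131003 ] [ 0.58339617 -0.02802437  0.10606662]
0.5838279724121094 -0.028668709099292755 0.050424449145793915
```

View pics/top_r.png

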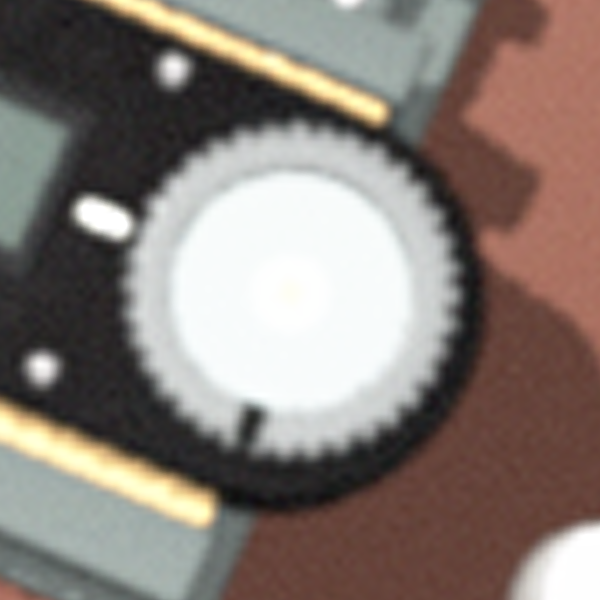

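View pics/scene_r.png

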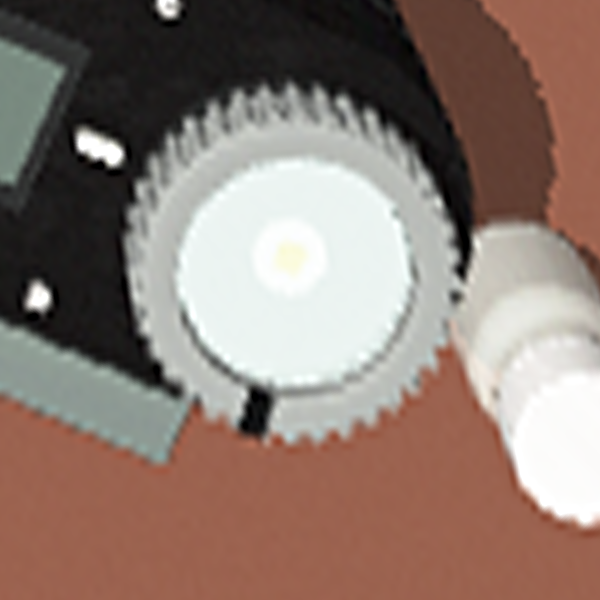

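The rectified views show the ring centre at about (0.584,-0.028), the slot around 163° in azimuth and the index around 67°. That puts the ring at roughly 1.65 rad. Next I'll check the wrist camera's mounting and plan a move over the ring.

Run:
```python
from h import *
s=env.get_state(); c=env.get_calibration('wrist'); T=R.from_quat(s['tcp_rot'])
print(T.inv().apply(c['xyz']-s['position']), (T.inv()*R.from_quat(c['orientation'])).as_matrix().round(3),c['fx'])
print(T.inv().apply(np.array([.584,-.028,.30])-s['position']), T.as_euler('xyz',degrees=True))
shot('wrist','w0.png')
```

```text
[ 3.68831531e-05 -7.87680633e-02 -9.21346417e-02] [[ 1.    -0.001  0.002]
 [ 0.     0.96   0.281]
 [-0.002 -0.281  0.96 ]] 305.13031734571905
[-0.3356614  -0.50803778 -0.00778023] [ 1.79999975e+02 -1.40715595e-04 -6.30838274e+01]
```

View pics/w0.png

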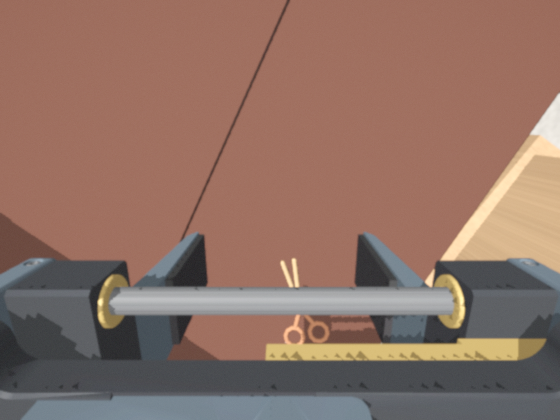

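The wrist camera sits on the tool's -y side and looks forward and down; the open fingers show near rows 240-340. I'll move to a view pose beside the ring and close the fingers on the way.

```bash
python3 -m jog '[-0.03,-0.035,0,3,1, -0.06,-0.07,0,6,1, -0.09,-0.105,0,9,1, -0.12,-0.14,0,12,1, -0.15,-0.175,0,15,1, -0.18,-0.21,0,18,1, -0.21,-0.245,0,21,1, -0.24,-0.28,0,24,1, -0.27,-0.32,0,27,1, -0.30,-0.355,0,30,1, -0.33,-0.39,0,33,1, -0.35,-0.42,0,35,1, -0.37,-0.44,0,37,1, -0.377,-0.452,0,37,1, -0.377,-0.452,0,37,1, -0.377,-0.452,0,37,1, -0.377,-0.452,0,37,1, -0.377,-0.452,0,37,1]' 40
cat > ring.py <<'E'
from h import *
import sys
f=sys.argv[1]
c=env.get_calibration('wrist'); s=env.get_state()
p,d=shot('wrist',f)
print(s['clock'],s['position'],s['opening'],'psi',R.from_quat(s['tcp_rot']).as_euler('xyz',degrees=True)[2], s['wrist_force'])
for t,z in (('ring_top',.106),('index_mark',.086),('lens_glass',.097)):
    for r in env.place_of('wrist',t)[:1]: print(t,r,w(c,*r['pixel'],z=z).round(4))
v,u=np.mgrid[0:420:2,0:560:2]; dd=d[::2,::2]
ray=np.stack([(u-c['cx'])/c['fx'],(v-c['cy'])/c['fy'],np.ones(u.shape)],-1)*dd[...,None]
P=R.from_quat(c['orientation']).apply(ray.reshape(-1,3))+c['xyz']
m=(P[:,2]>.103)&(P[:,2]<.112)&(np.hypot(P[:,0]-.584,P[:,1]+.028)<.07); q=P[m]
(a,b),r=cv2.minEnclosingCircle(q[:,:2].astype('f4')); print('depth ring',len(q),np.median(q[:,2]),a,b,r)
cv2.imwrite('pics/r_'+f,cv2.cvtColor(rect(p,c,.584,-.028,.107),cv2.COLOR_RGB2BGR))
E
python3 ring.py w1.png
```

```text
clock: 3.05
position: [0.5151, -0.017, 0.2923]
tcp_rot: [-0.642, 0.767, 0.0, -0.0]
wrist_force: [-0.3, -0.9, -0.1]
opening: 0.0005
3.05 [ 0.51514542 -0.01702795  0.29225142] 0.00048678005885308557 psi -100.12145207935394 [-0.34876124 -0.85923542 -0.09183718]
index_mark {'pixel': [223.1, 116.4], 'score': 0.8} [0.6085 0.0199 0.086 ]
lens_glass {'pixel': [282.5, 133.0], 'score': 0.66} [ 0.5843 -0.032   0.097 ]
depth ring 1132 0.10583263636190862 0.5830623507499695 -0.029750963672995567 0.04992228001356125
```

View pics/w1.png

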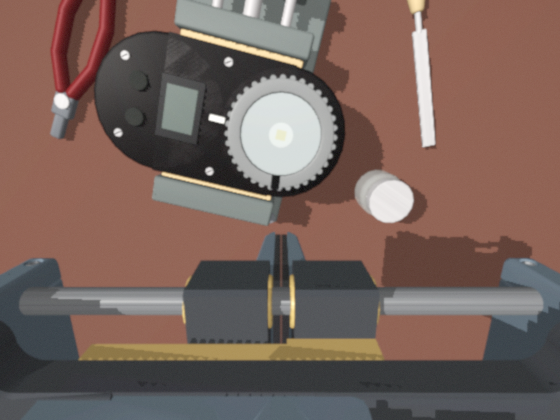

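View pics/r_w1.png

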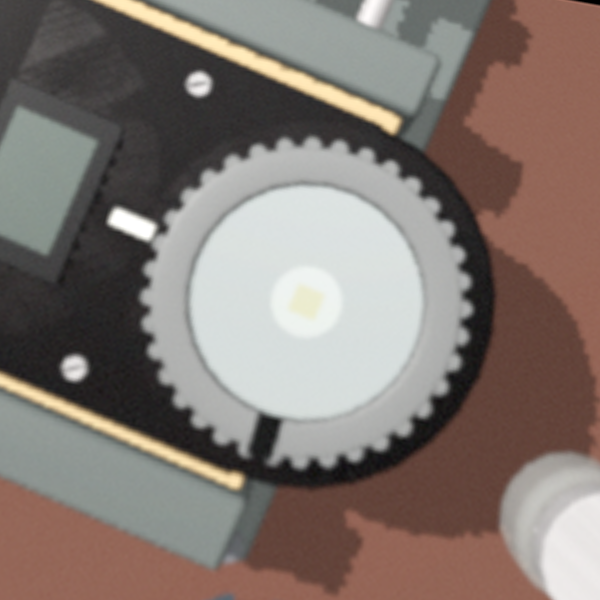

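The wrist view is clear: ring centre near (281,133), index line (217,118), slot (276,182). Centre comes out at about (0.583,-0.030), index azimuth 63.5°, slot 161.6°, so the ring starts at about 1.71 rad. Now the fingertip shape.

Run:
```python
from h import *
p,d=env.capture('scene');c=env.get_calibration('scene')
q=R.from_quat(c['orientation']).inv().apply(np.array([.515,-.017,.25])-c['xyz']); u=int(q[0]/q[2]*c['fx']+c['cx']);v=int(q[1]/q[2]*c['fy']+c['cy']);print(u,v)
cv2.imwrite('pics/f1.png',cv2.resize(p[v-60:v+60,u-80:u+80,::-1],None,fx=5,fy=5,interpolation=2))
pw=cv2.imread('pics/w1.png'); cv2.imwrite('pics/f2.png',cv2.resize(pw[225:345,200:360],None,fx=5,fy=5,interpolation=2))
```

```text
231 108
```

View pics/f1.png

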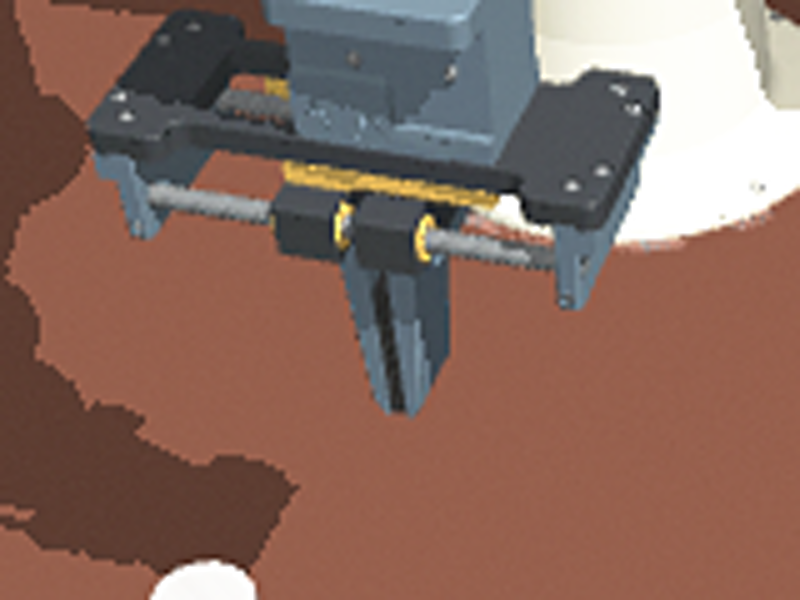

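View pics/f2.png

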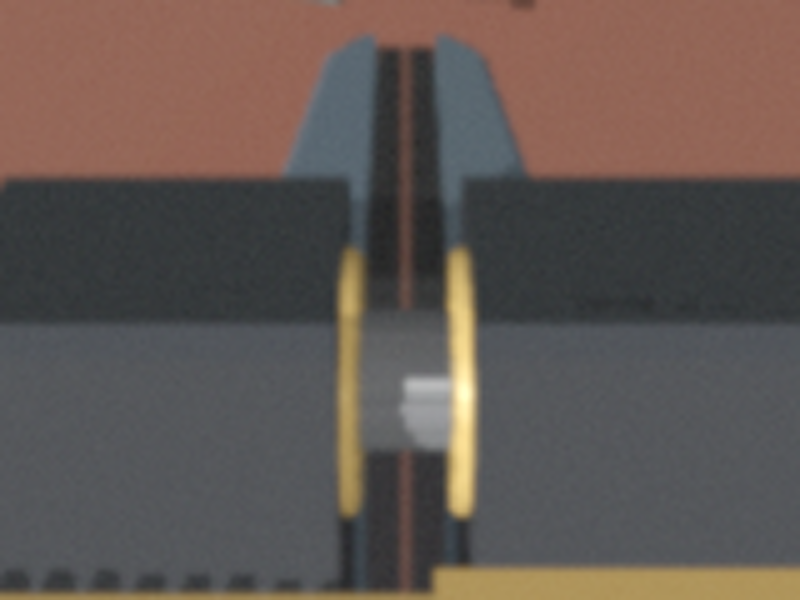

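The closed fingers taper to a blade about 14 mm by 32 mm at the tip. I'll drive the ribs with a corner of its narrow -y edge, tilted 30° to the radius, starting at azimuth 140°. First I'll move beside the rim and lower.

```bash
python3 -m jog '[-0.02,0,0,0,1, -0.0395,0,0,0,1, -0.0395,0,0.03,0,1, -0.0395,0,0.06,0,1, -0.0395,0,0.09,0,1, -0.0395,0,0.11,0,1, -0.0395,0,0.118,0,1, -0.0395,0,0.118,0,1, -0.0395,0,0.118,0,1]'
python3 ring.py w2.png
```

```text
clock: 4.42
position: [0.5226, 0.0224, 0.175]
tcp_rot: [-0.642, 0.766, -0.0, 0.0]
wrist_force: [0.3, -0.1, 0.3]
opening: 0.0003
4.425 [0.52263189 0.02235983 0.17500016] 0.00031942829868791584 psi -100.08001727386316 [ 0.30266859 -0.13765389  0.26483624]
index_mark {'pixel': [258.2, 116.3], 'score': 0.72} [0.6065 0.0197 0.086 ]
lens_glass {'pixel': [355.5, 143.0], 'score': 0.91} [ 0.5832 -0.0304  0.097 ]
depth ring 3400 0.10590895574076363 0.5776483416557312 -0.020653100684285164 0.06007220223546028
```

View pics/w2.png

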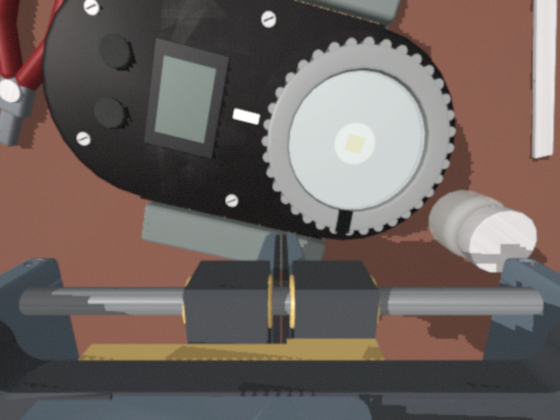

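The view shows the fingertip at about (281,240), clear of the ring, whose centre is at (357,140) with the slot at (344,221). Now I'll ease in radially.

```bash
python3 -m jog '[0.002,-0.0035,0,0,1, 0.0045,-0.008,0,0,1, 0.0055,-0.0095,0,0,1, 0.0055,-0.0095,0,0,1]'
python3 -m jog '[0.0005,-0.00087,0,0,1, 0.001,-0.0017,0,0,1, 0.001,-0.0017,0,0,1]'
python3 -m jog '[0.0005,-0.00087,0,0,1, 0.001,-0.0017,0,0,1, 0.001,-0.0017,0,0,1]'
```

```text
clock: 5.12
position: [0.5304, 0.0153, 0.1741]
tcp_rot: [-0.642, 0.767, 0.0, -0.0]
wrist_force: [-1.7, 1.2, 0.2]
opening: 0.0003
clock: 5.5
position: [0.5309, 0.0146, 0.1739]
tcp_rot: [-0.642, 0.767, 0.001, -0.001]
wrist_force: [-7.7, 6.6, 2.9]
opening: 0.0006
clock: 5.88
position: [0.5311, 0.0139, 0.1736]
tcp_rot: [-0.642, 0.767, 0.002, -0.002]
wrist_force: [-13.5, 12.9, 5.5]
opening: 0.0002
```

First contact came at a TCP radius of about 69 mm, and the stiffness is about 4 N/mm, which is gentle. I'm now pressing on a rib tip. Next I'll compute the arc about the ring's axis.

```bash
cat > arc.py <<'E'
import numpy as np,sys
c=np.array([float(sys.argv[1]),float(sys.argv[2])]); n=int(sys.argv[3]); st=float(sys.argv[4])
for k in range(1,n+1):
    f=np.radians(st*k); q=np.array([c[0]*np.cos(f)+c[1]*np.sin(f),-c[0]*np.sin(f)+c[1]*np.cos(f)]); p=c-q
    print('%.4f,%.4f,0,%g,1,'%(p[0],p[1],-st*k),end=' ')
print()
E
python3 arc.py .0328 -.0564 20 10
```

```text
0.0103,0.0048,0,-10,1, 0.0213,0.0078,0,-20,1, 0.0326,0.0088,0,-30,1, 0.0439,0.0079,0,-40,1, 0.0549,0.0050,0,-50,1, 0.0652,0.0002,0,-60,1, 0.0746,-0.0063,0,-70,1, 0.0826,-0.0143,0,-80,1, 0.0892,-0.0236,0,-90,1, 0.0940,-0.0339,0,-100,1, 0.0970,-0.0449,0,-110,1, 0.0980,-0.0562,0,-120,1, 0.0971,-0.0675,0,-130,1, 0.0942,-0.0785,0,-140,1, 0.0894,-0.0888,0,-150,1, 0.0829,-0.0982,0,-160,1, 0.0749,-0.1062,0,-170,1, 0.0656,-0.1128,0,-180,1, 0.0553,-0.1176,0,-190,1, 0.0443,-0.1206,0,-200,1,
```

A short test of the first 50° first.

```bash
python3 -m jog '[0.010,0.005,0,-10,1, 0.021,0.008,0,-20,1, 0.0325,0.009,0,-30,1, 0.044,0.008,0,-40,1, 0.055,0.005,0,-50,1, 0.055,0.005,0,-50,1]'
python3 ring.py w3.png
```

```text
clock: 6.62
position: [0.5166, -0.0411, 0.1736]
tcp_rot: [0.907, -0.422, -0.003, 0.001]
wrist_force: [-14.3, -3.3, 5.6]
opening: 0.0003
6.625 [ 0.51659783 -0.0411018   0.17361709] 0.00030267549546221826 psi -49.921188726020105 [-14.33805138  -3.26056305   5.57206111]
index_mark {'pixel': [299.5, 65.8], 'score': 0.66} [0.6056 0.0207 0.086 ]
lens_glass {'pixel': [342.7, 160.8], 'score': 0.72} [ 0.5833 -0.0294  0.097 ]
depth ring 3285 0.10594116697824835 0.577707827091217 -0.02987610176205635 0.05516508221626282
```

View pics/w3.png

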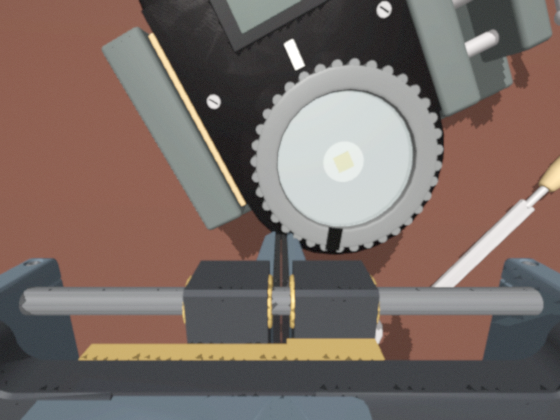

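The slot stayed fixed relative to the tool (335,237), so the ring turned about 50° with the finger. I'll continue for 200°.

```bash
python3 -m jog '[0.010,0.005,0,-10,1, 0.021,0.008,0,-20,1, 0.0325,0.009,0,-30,1, 0.044,0.008,0,-40,1, 0.055,0.005,0,-50,1, 0.065,0,0,-60,1, 0.0745,-0.0065,0,-70,1, 0.0825,-0.0145,0,-80,1, 0.089,-0.0235,0,-90,1, 0.094,-0.034,0,-100,1, 0.097,-0.045,0,-110,1, 0.098,-0.056,0,-120,1, 0.097,-0.0675,0,-130,1, 0.094,-0.0785,0,-140,1, 0.0895,-0.089,0,-150,1, 0.083,-0.098,0,-160,1, 0.075,-0.106,0,-170,1, 0.0655,-0.113,0,-180,1, 0.0555,-0.1175,0,-190,1, 0.0445,-0.1205,0,-200,1]'
python3 ring.py w4.png; python3 -c "
from h import *
print(env.get_state()['qpos'])"
```

```text
clock: 9.32
position: [0.643, 0.0031, 0.1755]
tcp_rot: [0.257, 0.966, 0.001, 0.004]
wrist_force: [12.7, 4.5, 1.4]
opening: 0.0003
9.325 [0.64298721 0.00308026 0.17545434] 0.00031761586831788953 psi 150.24708755461432 [12.69674383  4.53365483  1.39069736]
ring_top {'pixel': [322.5, 151.2], 'score': 0.62} [ 0.5919 -0.0434  0.106 ]
index_mark {'pixel': [347.3, 243.8], 'score': 0.86} [0.6037 0.0187 0.086 ]
lens_glass {'pixel': [344.8, 163.1], 'score': 0.8} [ 0.5836 -0.0303  0.097 ]
depth ring 3274 0.10673240881083688 0.5889340043067932 -0.0292808897793293 0.05563389137387276
[-8.80124875e-02  6.38281389e-01  1.42658422e+00  1.42764976e-03
  1.06984074e+00 -2.70601364e+00]
```

View pics/w4.png

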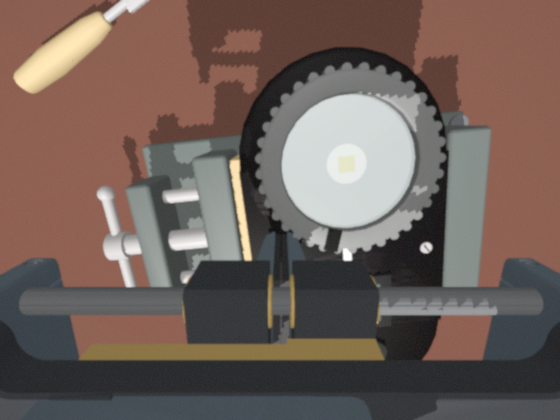

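View pics/r_w4.png

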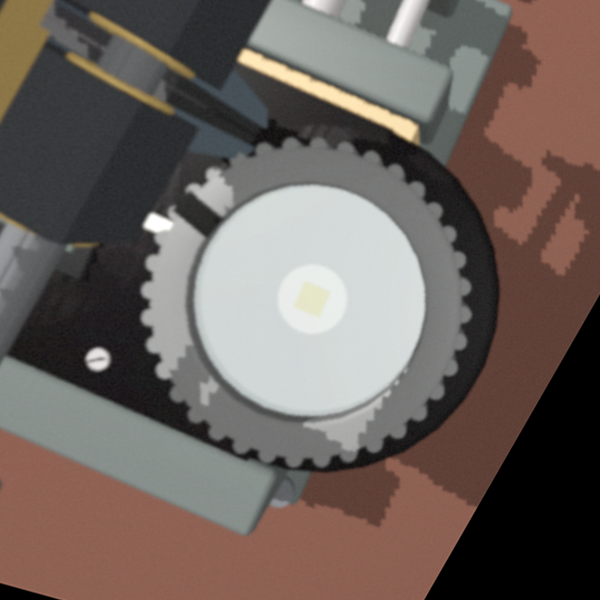

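The rectified view puts the slot at (197,213), azimuth 52.6°, about 11° short of the index, so the ring is at about 6.09 rad with some 371° to go. I'll retract, lift and go back to the start azimuth.

```bash
python3 -m jog '[-0.004,0.007,0,0,1, -0.0085,0.0145,0,0,1, -0.0085,0.0145,-0.03,0,1, -0.0085,0.0145,-0.06,0,1, 0,0.011,-0.06,10,1, 0.008,0.007,-0.06,20,1, 0.016,0.003,-0.06,30,1, 0.024,-0.001,-0.06,40,1, 0.032,-0.005,-0.06,50,1, 0.04,-0.009,-0.06,60,1, 0.048,-0.013,-0.06,70,1, 0.056,-0.017,-0.06,80,1, 0.064,-0.021,-0.06,90,1, 0.072,-0.025,-0.06,100,1, 0.08,-0.029,-0.06,110,1, 0.088,-0.033,-0.06,120,1, 0.096,-0.037,-0.06,130,1, 0.104,-0.04,-0.06,140,1, 0.1115,-0.043,-0.06,150,1, 0.1115,-0.043,-0.06,160,1]'
python3 -m jog '[0,0,0,10,1, 0,0,0,20,1, 0,0,0,30,1, 0,0,0,40,1, 0,0,0,50,1, 0,0,0,60,1, 0,0,0.01,70,1, 0,0,0.03,80,1, 0,0,0.05,90,1, 0,0,0.06,90,1, 0,0,0.06,90,1, 0,0,0.06,90,1]'
python3 ring.py w5.png
```

```text
clock: 12.02
position: [0.5217, 0.0214, 0.2341]
tcp_rot: [0.996, -0.091, -0.0, 0.0]
wrist_force: [0.8, 0.2, 0.8]
opening: 0.0002
clock: 13.52
position: [0.5224, 0.0213, 0.1748]
tcp_rot: [-0.643, 0.766, -0.0, 0.0]
wrist_force: [-0.6, -0.2, 0.2]
opening: 0.0001
13.525 [0.52235098 0.02132243 0.17478748] 8.021703292352593e-05 psi -99.94372223331935 [-0.61917665 -0.2286106   0.18089552]
index_mark {'pixel': [256.2, 119.0], 'score': 0.93} [0.6049 0.0203 0.086 ]
lens_glass {'pixel': [350.6, 143.2], 'score': 0.8} [ 0.5833 -0.0286  0.097 ]
depth ring 3498 0.10693815790012164 0.5776102542877197 -0.020546775311231613 0.06021510064601898
```

View pics/w5.png

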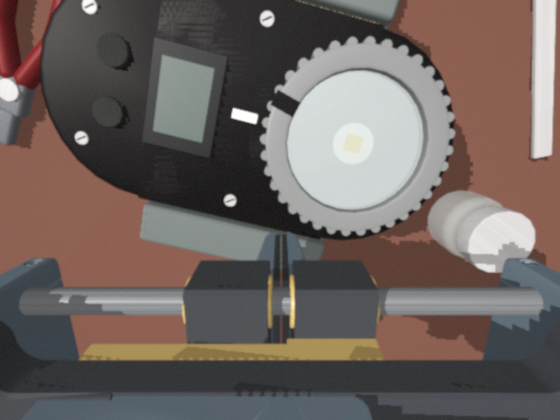

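View pics/r_w5.png

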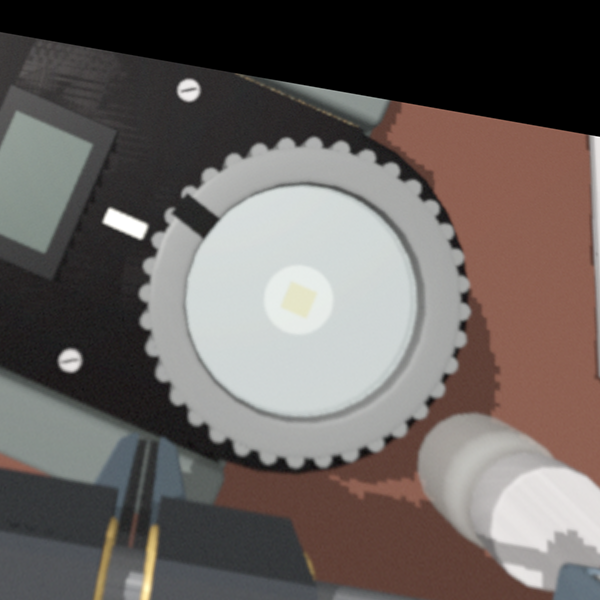

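The slot sits about 13° short of the index, so about 373° remain. I'll engage and turn 200°, then another 50°.

```bash
python3 -m jog '[0.003,-0.005,0,0,1, 0.0055,-0.0095,0,0,1, 0.0073,-0.0127,0,0,1]'
python3 -m jog '[0.010,0.005,0,-10,1, 0.021,0.008,0,-20,1, 0.0325,0.009,0,-30,1, 0.044,0.008,0,-40,1, 0.055,0.005,0,-50,1, 0.065,0,0,-60,1, 0.0745,-0.0065,0,-70,1, 0.0825,-0.0145,0,-80,1, 0.089,-0.0235,0,-90,1, 0.094,-0.034,0,-100,1, 0.097,-0.045,0,-110,1, 0.098,-0.056,0,-120,1, 0.097,-0.0675,0,-130,1, 0.094,-0.0785,0,-140,1, 0.0895,-0.089,0,-150,1, 0.083,-0.098,0,-160,1, 0.075,-0.106,0,-170,1, 0.0655,-0.113,0,-180,1, 0.0555,-0.1175,0,-190,1, 0.0445,-0.1205,0,-200,1]'
python3 ring.py w6.png
```

```text
clock: 14.1
position: [0.5312, 0.0127, 0.1736]
tcp_rot: [-0.642, 0.767, 0.003, -0.001]
wrist_force: [-17.6, 16.3, 7.3]
opening: 0.0003
clock: 16.6
position: [0.6453, -0.0536, 0.1745]
tcp_rot: [0.641, 0.767, 0.0, 0.001]
wrist_force: [2.9, -2.5, 0.7]
opening: 0.0004
16.6 [ 0.64531319 -0.05356383  0.17449127] 0.00035169876567745314 psi 100.23302789306656 [ 2.939848   -2.51356351  0.73471134]
index_mark {'pixel': [411.7, 211.4], 'score': 0.68} [0.604  0.0202 0.086 ]
lens_glass {'pixel': [344.0, 164.6], 'score': 0.79} [ 0.5825 -0.0299  0.097 ]
depth ring 3342 0.10757652137331401 0.5874769687652588 -0.03224162757396698 0.054873909801244736
```

View pics/r_w6.png

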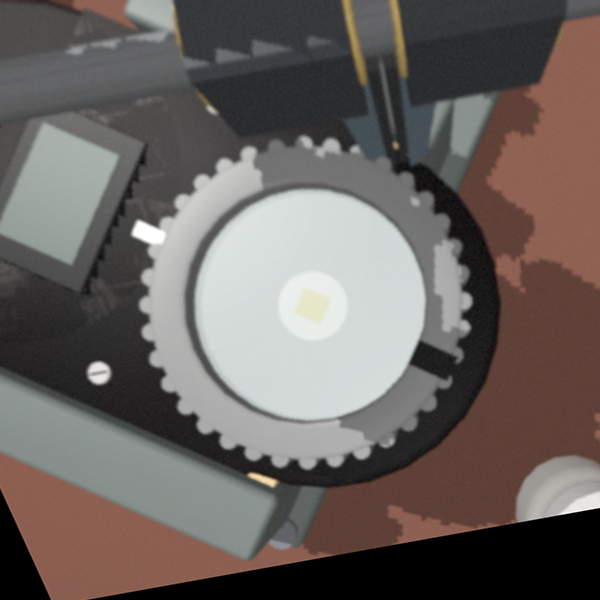

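The slot is now at azimuth 245°, so the ring turned about 195°; about 178° remain. 50° more on this stroke.

```bash
python3 -m jog '[0.010,0.004,0,-10,1, 0.0215,0.007,0,-20,1, 0.033,0.008,0,-30,1, 0.0445,0.007,0,-40,1, 0.055,0.004,0,-50,1, 0.055,0.004,0,-50,1]'
python3 ring.py w7.png
```

```text
clock: 17.55
position: [0.6409, 0.0027, 0.1752]
tcp_rot: [0.26, 0.966, 0.001, 0.003]
wrist_force: [14.5, 8.1, -1.0]
opening: 0.0006
17.55 [0.64090384 0.00273294 0.17516017] 0.0005652668679903322 psi 149.91593982930974 [14.51573616  8.06886547 -0.96795885]
index_mark {'pixel': [344.9, 245.3], 'score': 0.65} [0.6034 0.0188 0.086 ]
lens_glass {'pixel': [343.4, 166.5], 'score': 0.62} [ 0.5827 -0.029   0.097 ]
depth ring 3353 0.10783560957207064 0.5872957706451416 -0.028086334466934204 0.05458871275186539
```

View pics/r_w7.png

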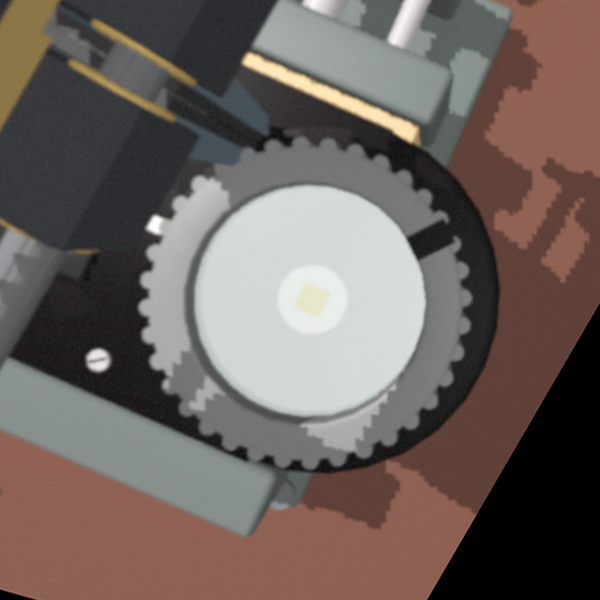

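The slot is at azimuth about 297°, with 127° left. I'll go back for the final stroke.

```bash
python3 -m jog '[-0.004,0.007,0,0,1, -0.0085,0.0145,0,0,1, -0.0085,0.0145,-0.03,0,1, -0.0085,0.0145,-0.06,0,1, 0,0.011,-0.06,10,1, 0.008,0.007,-0.06,20,1, 0.016,0.003,-0.06,30,1, 0.024,-0.001,-0.06,40,1, 0.032,-0.005,-0.06,50,1, 0.04,-0.009,-0.06,60,1, 0.048,-0.013,-0.06,70,1, 0.056,-0.017,-0.06,80,1, 0.064,-0.021,-0.06,90,1, 0.072,-0.025,-0.06,100,1, 0.08,-0.029,-0.06,110,1, 0.088,-0.033,-0.06,120,1, 0.096,-0.037,-0.06,130,1, 0.104,-0.04,-0.06,140,1, 0.1115,-0.043,-0.06,150,1, 0.1115,-0.043,-0.06,160,1]'
python3 -m jog '[0,0,0,10,1, 0,0,0,20,1, 0,0,0,30,1, 0,0,0,40,1, 0,0,0,50,1, 0,0,0,60,1, 0,0,0.01,70,1, 0,0,0.03,80,1, 0,0,0.05,90,1, 0,0,0.06,90,1, 0,0,0.06,90,1, 0,0,0.06,90,1]'
python3 ring.py w8.png
```

```text
clock: 20.25
position: [0.5201, 0.0206, 0.2341]
tcp_rot: [0.996, -0.091, -0.001, 0.0]
wrist_force: [0.8, -0.6, 0.4]
opening: 0.0003
clock: 21.75
position: [0.5209, 0.0205, 0.1748]
tcp_rot: [-0.643, 0.766, -0.0, 0.0]
wrist_force: [-0.2, -0.3, 0.3]
opening: 0.0003
21.75 [0.52085386 0.02054796 0.17478339] 0.00026613252926286106 psi -99.9556251251095 [-0.20324483 -0.25124341  0.30062217]
index_mark {'pixel': [254.3, 113.3], 'score': 0.85} [0.6066 0.02   0.086 ]
lens_glass {'pixel': [351.3, 141.9], 'score': 0.65} [ 0.5824 -0.0299  0.097 ]
depth ring 3610 0.10794291288303251 0.5775859355926514 -0.020977497100830078 0.060015883296728134
```

View pics/r_w8.png

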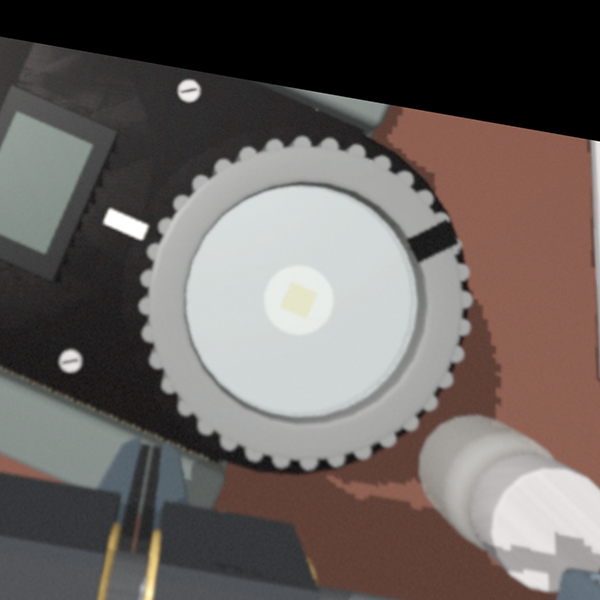

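The slot stands at about 295°, unchanged. I'll engage and turn 120°, then look.

```bash
python3 -m jog '[0.003,-0.005,0,0,1, 0.0055,-0.0095,0,0,1, 0.0073,-0.0127,0,0,1]'
python3 -m jog '[0.010,0.005,0,-10,1, 0.021,0.008,0,-20,1, 0.0325,0.009,0,-30,1, 0.044,0.008,0,-40,1, 0.055,0.005,0,-50,1, 0.065,0,0,-60,1, 0.0745,-0.0065,0,-70,1, 0.0825,-0.0145,0,-80,1, 0.089,-0.0235,0,-90,1, 0.094,-0.034,0,-100,1, 0.097,-0.045,0,-110,1, 0.098,-0.056,0,-120,1, 0.098,-0.056,0,-120,1]'
python3 ring.py w9.png
```

```text
clock: 22.32
position: [0.5296, 0.0118, 0.1736]
tcp_rot: [-0.642, 0.767, 0.003, -0.002]
wrist_force: [-18.4, 16.3, 7.8]
opening: 0.0006
clock: 23.95
position: [0.5703, -0.0956, 0.1741]
tcp_rot: [0.985, 0.172, 0.0, 0.0]
wrist_force: [0.9, -0.2, -0.1]
opening: 0.0008
23.95 [ 0.57025139 -0.09560703  0.17410786] 0.0007930244168383369 psi 19.856950727051036 [ 0.88843404 -0.18690926 -0.10474383]
index_mark {'pixel': [411.1, 89.4], 'score': 0.93} [0.6045 0.0195 0.086 ]
lens_glass {'pixel': [341.1, 160.1], 'score': 0.76} [ 0.5809 -0.0287  0.097 ]
depth ring 3457 0.10832113726494672 0.5787839889526367 -0.03335211053490639 0.05544116720557213
```

View pics/r_w9.png

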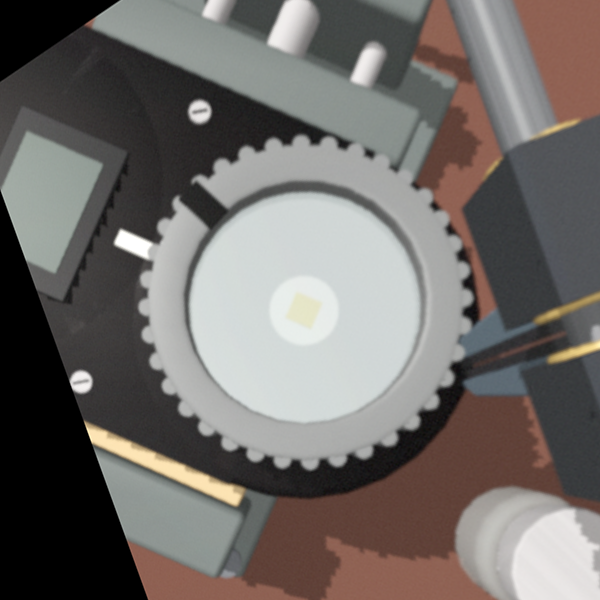

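The slot is at (203,203), azimuth about 46°, so about 18° to go. Contact force is nearly zero here, so I'll press in 2 mm and turn about 18° in small steps.

```bash
python3 -m jog '[0.001,-0.0017,0,0,1, 0.008,0.002,0,-7,1, 0.0157,0.0046,0,-14,1, 0.020,0.0057,0,-18,1, 0.020,0.0057,0,-18,1]'
python3 ring.py w10.png
```

```text
clock: 24.78
position: [0.5909, -0.0948, 0.1745]
tcp_rot: [0.946, 0.325, 0.0, 0.001]
wrist_force: [1.7, -11.4, -0.3]
opening: 0.0005
24.775 [ 0.59090665 -0.09479595  0.17445882] 0.0005172376536577265 psi 37.91001959634339 [  1.66422088 -11.38207786  -0.33562845]
index_mark {'pixel': [426.0, 115.4], 'score': 0.88} [0.6039 0.0206 0.086 ]
lens_glass {'pixel': [340.9, 168.0], 'score': 0.7} [ 0.5829 -0.0313  0.097 ]
depth ring 3416 0.1083869194042523 0.582127571105957 -0.03424197435379028 0.054622191935777664
```

View pics/r_w10.png

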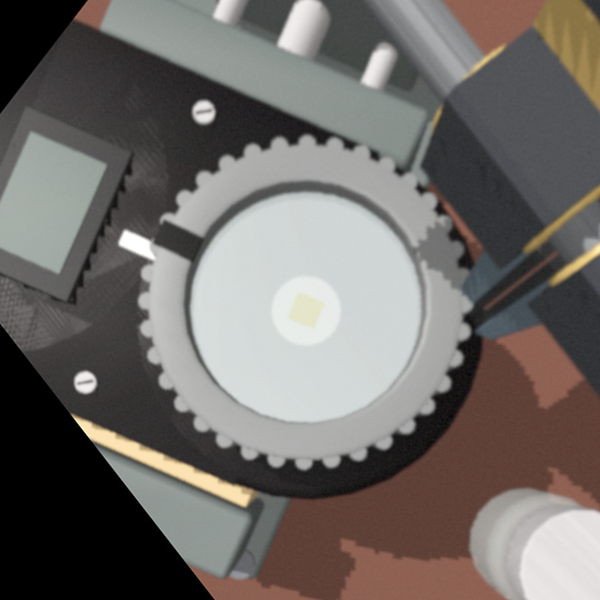

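The slot now lines up with the index line (slot (180,240), line (137,245)). I'll retract and lift away to the view pose.

```bash
python3 -m jog '[-0.004,0.007,0,0,1, -0.0085,0.0145,0,0,1, -0.0085,0.0145,-0.05,0,1, -0.0085,0.0145,-0.1,0,1, -0.0085,0.0145,-0.12,0,1, -0.0085,0.0145,-0.12,0,1, -0.0085,0.0145,-0.12,0,1]'
sed -i 's/-\.028,\.107/-.028,.109/' ring.py
python3 ring.py w11.png
python3 - <<'E'
from h import *
p,d=shot('top','top2.png');c=env.get_calibration('top')
for t in('pliers','file','screw_jar'): print(t,env.place_of('top',t)[:1])
E
```

```text
clock: 25.85
position: [0.5922, -0.1104, 0.2932]
tcp_rot: [0.946, 0.325, -0.001, -0.0]
wrist_force: [-0.5, 0.0, -0.7]
opening: 0.0003
25.85 [ 0.59219638 -0.11038178  0.29318217] 0.00033566695501896385 psi 37.89743810766625 [-0.54748702  0.01397013 -0.67609613]
index_mark {'pixel': [380.5, 104.9], 'score': 0.57} [0.6057 0.0212 0.086 ]
lens_glass {'pixel': [328.5, 135.5], 'score': 0.84} [ 0.584  -0.0301  0.097 ]
depth ring 1174 0.10839633737352286 0.583138644695282 -0.03003951907157898 0.050105903297662735
pliers [{'pixel': [229.5, 181.8], 'score': 0.84}]
file []
screw_jar [{'pixel': [366.0, 265.7], 'score': 0.71}]
```

View pics/r_w11.png

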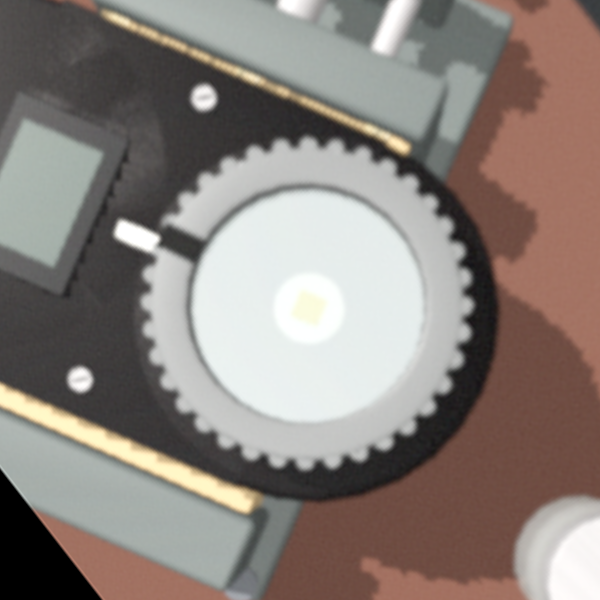

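View pics/top2.png

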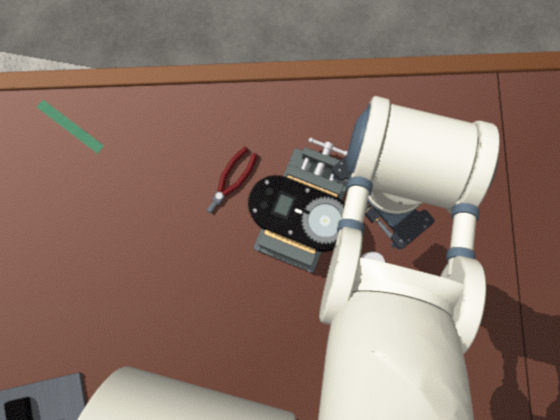

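The slot (182,243) lies right in line with the index line (137,236). The ring's measured height rose 2.6 mm, which matches about 1.7 turns added. The tool is 120 mm clear and still, so I'm handing in.

```bash
python3 -c "
from bench import env
print(env.get_state()['dq'].round(4)); print(env.sign_off())"
```

```text
[ 0.0008 -0.0036 -0.0024 -0.0005  0.0002  0.0004]
the job is handed in; nothing more can be done
None
```

The lens ring is two full turns out from tight, with its slot back at the index line, and the job is handed in at about 26 s of the 64 s. I don't have the verdict; sign-off doesn't report one.

- **What I did:** I turned the ring anticlockwise with a corner of the closed fingertips on the knurl. It took three strokes of about 250°, 250° and 138°, lifting clear between them. It started at about 1.7 rad.
- **Ring position:** the last wrist picture shows the slot in line with the index line to within a few degrees. The ring's top had risen about 2.6 mm, which fits the roughly 1.7 turns added.
- **Contact:** force during the strokes was mostly 3–20 N, up to about 26 N when pressing in to engage. It dropped to nearly zero at the end of the last 120° turn, which came up about 9° short. I pressed in 2 mm and turned the last 18°. The finger was never brought over the glass except at a safe height.
- **Tool clear:** the fingers ended 120 mm above working height, nothing touching, with wrist force under 1 N.
- **Loose things:** the pliers lie where they were. The jar's position agrees to within the detector's error, partly hidden by the arm. The arm hid the file in the last top view, so I didn't recheck it; the tool never went near it.

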